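Uncover the die nest and slide a washer in

TASK

Load the die block: swivel its flat cover sideways on the pivot screw until the nest is wholly uncovered, then slide the thick washer along the deck and over the raised lip so that it drops flat into the nest. The cover opens one way only, and you must find out which by feel: do not force it where it is blocked. Never lift the washer clear of the block, leave the cover open, and do not disturb the other things.

Things in the scene. Friction and masses are not known exactly. Their poses are not given: they have to be found in the camera images.
- die: Fixed grey die block, 310 x 250; its flat top (deck) is 40 above the table. Origin on the table; x runs from its loading end (robot's side, deck edge x = -165) to its pivot end (edge x = 145), y left, z up. Offsets here are mm in this frame. Along x: washer on bare deck, rails, lip, nest, pivot screw. Only the cover and its screw (top 21 above deck) stand over 4 above the deck.
- lip (a point): Middle of the lip's crest, at (-11, 0, 44). Lip 56 wide in y: an 18 degree ramp from the deck at x = -26 to x = -14, then a flat crest 4 above the deck, ending at the nest's edge x = -8. Two guide rails 4 high lead to it, 79 apart at x = -57, narrowing to 57 apart from x = -32 to -10
- nest (a point): Centre of the nest's floor, at (20, 0, 34). The nest is a square pocket 56 x 56 with upright walls, floor 6 below the deck and 10 below the lip's crest. The closed cover hides it
- cover_root (a point): Flat bare steel plate over the nest, 8 thick, underside 5 and top 13 above the deck, 64 wide, round behind the screw; sides parallel to 84 from the screw, then narrowing to a blunt end 106 from it. No handle: push a side edge. This point: on the screw's axis at the underside; the plate runs along its -x. Friction 0.2 N m (3 N at 75 from the screw); stays where left
- swivel (a joint): Angle of the cover on its screw, rad. 0: closed, straight over the nest (starts within 0.05). Positive: anticlockwise from above, free end towards the block's -y. A dowel hidden under it lets it swing one way only, left or right at random, unseen; the wrong way it stops dead within 0.2 of closed. Free way: to 1.75; from 1.3 the nest is wholly clear
- pivot (a point): Axis of the pivot screw at the height of the cover's top, at (90, 0, 53). The screw's head, 20 across, stands 8 above the cover
- cover_tip (a point): Middle of the cover's free blunt end, on its top face, 106 from the screw's axis
- washer: The part to load: thick plain steel washer, 50 across, 10 thick, 100 to 210 g, lying flat on the deck before the lip, centre at x = -100 to -75, up to 20 to either side of the middle line. Origin: centre of its underside. In the nest (3 of play all round) its top is flush with the lip's crest
- post_cap: square steel post cap with a pyramid top, 44 x 44 x 28, lying on the die block near one of its robot-side corners; bystander. Origin: centre of its underside
- small_washer: small steel washer, 30 across, 6 thick, on the die block near its other robot-side corner; bystander, not the part to load. Origin: centre of its underside
- rosette: stamped eight-petal flower, about 96 across, 12 high, on the table left of the die block; bystander. Origin: centre of its underside
- finial: turned dark steel finial, 48 across, 68 high, standing on the table right of the die block; bystander. Origin: centre of its foot
- hammer: hammer, 260 long, lying on the table right of the die block; bystander
- collar: short dark tube, 48 across, 25 high, on the table left of the die block; bystander. Origin: centre of its underside
- bar_offcut: square bar 100 x 16 x 16 on the table left of the die block; bystander. Origin: centre of its underside

How it is judged:
By the outcome, as a careful person would: the job done as asked, in the order asked, and still so for the second after the job is handed in, with the robot touching nothing.
It also fails if it takes over 70 s, if anything falls off the work surface, if the arm or the gripper's body presses on something with over 40 N, if the wrist force passes 120 N, or if a joint passes its speed limit or range.

ROBOT

A 6-joint arm with a two-finger parallel gripper is mounted at the origin on the work surface. World frame = base frame: x ahead of the robot, y to its left, z up, the work surface at z = 0. Lengths are in mm, angles in rad, forces in N, time in s.
With the tool pointing down it reaches from about 300 to 875 mm from the base axis. Payload 6.4 kg.
Tool frame: the origin (TCP) lies between the finger pads; the fingertips stand 22 mm ahead of it and the grasp point (between the pads) lies 3 mm ahead of it; z points along the fingers, y is the line along which they close (so a half turn about z gives the same grasp; the last joint's range is limited). The gripper opens to 85 mm and grips with 20 to 120 N. Pads are 22 mm wide; open, the fingers measure 114 mm over their backs; the gripper's body (76 mm by 85 mm) begins 54 mm behind the grasp point. The pads swing forward as they close: fully open they stand 13 mm farther back than shut.
Start: joints at [0.947, 0.181, 1.607, -0, 1.354, -0.206], TCP at [233.297, 525.56, 253.288] pointing down, gripper open.
Joint ranges: [-2.99, 2.99], [-0.89, 2.07], [0.3, 2.58], [-1.14, 4.28], [0, 2.63], [-3.12, 3.12]. Speed limits (rad/s): [2.57, 2.57, 3.01, 3.14, 3.14, 3.14].

INTERFACE

Orientations are given as a 3x3 rotation matrix whose columns are the frame's x, y, z axes.
In Python, from plant import env gives the robot as it stands.
- The arm moves only by the shell command python3 jog.py 'ROWS' [OPENING] [FORCE]. ROWS is a JSON list of rows, 1 to 20 of them, each an object with the fields x, y, z (the shift in mm), spin (a turn about the tool's z in rad); a field left out counts as zero; each row is the pose to reach, as a shift and turn from the pose commanded when the command began, along the tool's axes at that moment; what a row does not reach only later rows make up. A row lasts 1/10 s, in which the tool goes at most 50 mm and 0.15 rad, less where a joint would pass 70% of its speed; a pose out of reach is approached as far as the arm can. OPENING is the finger opening in mm, set as the command begins (- or left out keeps the last). The fingers move at their own pace and stop on an object; FORCE is the grip in N (left out, the last holds). Time passes only in rows, so rows that do not move let the fingers close. It prints the time, the measured TCP pose, the force, the opening and the grip force at its end. Input that does not fit is refused with a message, and nothing moves.
- env.get_state(): the state, without advancing time (a new reading comes with each control period).
- env.grab_frame(name): name is "side" or "top"; returns a dict with "image" (480x640x3 uint8, red, green, blue), "fovy" (degrees; the focal length in pixels is half the picture's height over the tangent of half this angle, whatever the lens; pixels are square), "cx", "cy" (the principal point, pixels), "k1" (the pictures are not rectified: a ray, as slopes to the right and down, at radius r is drawn at 1 + k1 r^2 times it, then the intrinsics apply), "extrinsics" (4x4, takes a point from camera to world coordinates). Camera axes: x right, y up, looking along -z (the intrinsics and any distortion apply to the point x, -y, -z); pixel columns grow to the right and rows downward; lengths in mm; the calibration is good to about 2 mm. A picture is of the moment at which its call begins. There is no depth.
- env.close_job(): hands the job in; it is judged then, once.
The state is a dict: "time_s": time; "joint_positions": joint angles; "dq": joint speeds; "effort": joint torques, N m; "eef_pos": TCP position; "tcp_rot": TCP orientation; "force": force on the tool from outside, world axes, zero at the start; "torque": the same for the moment, N m; "gripper_width": finger opening in mm; "finger_force": force on a finger pad.
Only numpy, scipy, OpenCV 4.12 (cv2) and the standard library are available. Lean on these libraries where they do the work, as an engineer would, in place of code of your own. Each camera call takes 0.05 s, during which the arm holds its last target. There are 200 camera calls.

## Working session

There is one attempt and no reset: what is moved stays moved. The work goes in short steps, Python scripts to look and compute and a shell command to move; the robot and the scene stay as the last step left them, time stands still between calls to the robot, and variables do not carry over. Pictures are saved under pics/ and viewed, at most 10 in all, crops included, and the job is handed in when it is done.

```bash
ls; mkdir -p pics
python3 - <<'E'
from plant import env
import cv2
for n in("top","side"):
    f=env.grab_frame(n); cv2.imwrite(f"pics/{n}0.png",f["image"][:,:,::-1])
    print(n,f["fovy"],f["cx"],f["cy"],f["k1"],f["extrinsics"].round(3).tolist() if hasattr(f["extrinsics"],'round') else f["extrinsics"])
s=env.get_state();print(s["eef_pos"],s["tcp_rot"],s["force"],s["gripper_width"],s["time_s"])
E
```

```text
jog.py
pics
plant.py
top 48.487764392684625 327.7684775851984 236.9134467930476 0.018737009491356586 [[0.015, 0.993, -0.118, 446.994], [-1.0, 0.015, 0.001, 22.073], [0.003, 0.118, 0.993, 912.946], [0.0, 0.0, 0.0, 1.0]]
side 52.501546040937356 323.5486544340683 238.77853277431532 -0.1124680598697663 [[-0.974, 0.173, -0.146, 399.228], [-0.226, -0.755, 0.615, 577.579], [-0.003, 0.632, 0.775, 755.973], [0.0, 0.0, 0.0, 1.0]]
[233.00731865 525.17056435 252.46954036] [[-9.13962609e-01  4.05797269e-01 -9.62593471e-04]
 [ 4.05798244e-01  9.13961811e-01 -1.26230939e-03]
 [ 3.67531967e-04 -1.54432233e-03 -9.99998740e-01]] [0.07351397 0.27241694 0.71402474] 85.43317622166931 0.1
```

View pics/top0.png

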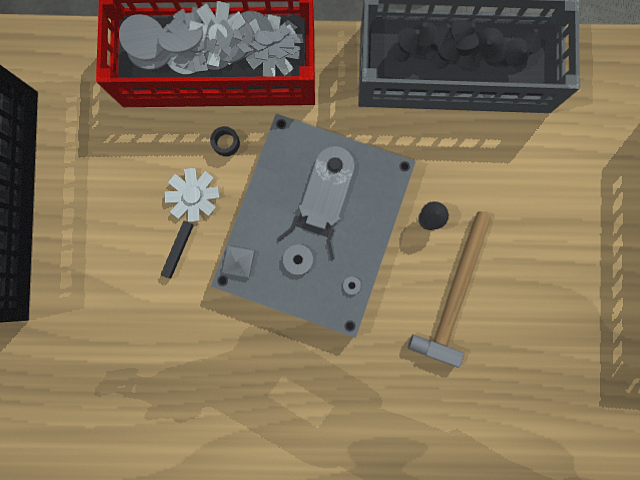

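View pics/side0.png

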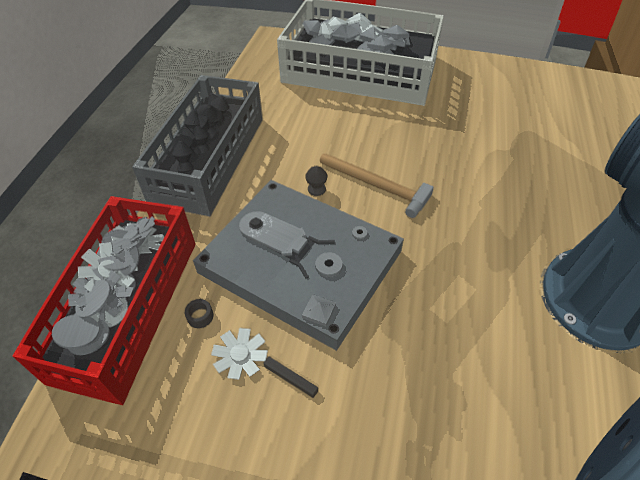

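The top view shows the block with corners at about (276,114), (415,159), (356,336) and (213,285). The screw is at (335,165), the washer at (298,260), the post cap at (237,263) and the small washer at (352,286). The cover is nearly closed. The side view agrees.

```bash
cat > h.py <<'E'
import numpy as np, cv2
from plant import env
def cast(f,px,z):
    px=np.atleast_2d(np.array(px,float)); H=f["image"].shape[0]; F=H/2/np.tan(np.radians(f["fovy"])/2)
    K=np.array([[F,0,f["cx"]],[0,F,f["cy"]],[0,0,1]])
    n=cv2.undistortPoints(px[:,None],K,np.array([f["k1"],0,0,0.]))[:,0]
    E=np.array(f["extrinsics"]); d=np.c_[n[:,0],-n[:,1],-np.ones(len(n))]@E[:3,:3].T; o=E[:3,3]
    return o+d*((z-o[2])/d[:,2:])
def fit(P,W): # rigid 2D P(die)->W
    p,w=P-P.mean(0),W-W.mean(0); a=np.arctan2((p[:,0]*w[:,1]-p[:,1]*w[:,0]).sum(),(p*w).sum())
    R=np.array([[np.cos(a),-np.sin(a)],[np.sin(a),np.cos(a)]]); return a,R,W.mean(0)-R@P.mean(0)
E
python3 - <<'E'
from h import *
D=np.array([[145,125],[145,-125],[-165,-125],[-165,125]],float)
C={"top":[[276,114],[415,159],[356,336],[213,285]],"side":[[195,265],[271,182],[403,239],[339,345]]}
for n in C:
    f=env.grab_frame(n); im=f["image"]; g=cv2.cvtColor(im,cv2.COLOR_RGB2GRAY)
    c=cv2.cornerSubPix(g,np.array(C[n],np.float32)[:,None],(5,5),(-1,-1),(3,50,.01))[:,0]
    w=cast(f,c,40)[:,:2]; print(n,c.round(1).tolist(),w.round(1).tolist())
    print([round(np.linalg.norm(w[i]-w[(i+1)%4]),1) for i in range(4)])
    a,R,t=fit(D,w); print("a,t",a,t, "res",(D@R.T+t-w).round(1).tolist())
    for name,q,z in {"top":[("washer",(298,260),50),("screw",(335,165),61),("small",(352,286),46)],"side":[("washer",(329,265),50),("screw",(256,223),61),("small",(360,232),46)]}[n]:
        x,y=q; r=22; s=g[y-r:y+r,x-r:x+r]
        m=((s<60)*255).astype(np.uint8); cs,_=cv2.findContours(m,0,1)
        # dark hole centroid nearest the guess
        best=min((k for k in cs if cv2.contourArea(k)>8),key=lambda k:np.hypot(*(k.mean((0,1))-r)),default=None)
        cc=np.array(q,float) if best is None else (lambda M:np.array([M["m10"]/M["m00"]+x-r,M["m01"]/M["m00"]+y-r]))(cv2.moments(best))
        W=cast(f,cc,z)[0,:2]; print(name,cc.round(1),W.round(1),"die",((W-t)@R).round(1))
    if n=="top": cv2.imwrite("pics/crop.png",cv2.resize(im[100:345,205:425,::-1],None,fx=2.4,fy=2.4,interpolation=2))
E
```

```text
Traceback (most recent call last):
cv2.error: OpenCV(4.12.0) :-1: error: (-5:Bad argument) in function 'cornerSubPix'
> Overload resolution failed:
>  - Layout of the output array corners is incompatible with cv::Mat
>  - Expected Ptr<cv::UMat> for argument 'corners'
```

```bash
cat > m.py <<'E'
from h import *
D=np.array([[145,125],[145,-125],[-165,-125],[-165,125]],float)
C={"top":[[276,114],[415,159],[356,336],[213,285]],"side":[[195,265],[271,182],[403,239],[339,345]]}
for n in C:
    f=env.grab_frame(n); im=f["image"]; g=cv2.cvtColor(im,cv2.COLOR_RGB2GRAY)
    c=cv2.cornerSubPix(g,np.array(C[n],np.float32).reshape(-1,1,2).copy(),(5,5),(-1,-1),(3,50,.01)).reshape(-1,2)
    w=cast(f,c,40)[:,:2]; print(n,c.round(1).tolist(),w.round(1).tolist())
    print([round(np.linalg.norm(w[i]-w[(i+1)%4]),1) for i in range(4)])
    a,R,t=fit(D,w); print("a,t",a,t, "res",(D@R.T+t-w).round(1).tolist())
    for name,q,z in {"top":[("washer",(298,260),50),("screw",(335,165),61),("small",(352,286),46)],"side":[("washer",(329,265),50),("screw",(256,223),61),("small",(360,232),46)]}[n]:
        x,y=q; r=22; s=g[y-r:y+r,x-r:x+r]
        m=((s<60)*255).astype(np.uint8); cs,_=cv2.findContours(m,0,1)
        best=min((k for k in cs if cv2.contourArea(k)>8),key=lambda k:np.hypot(*(k.reshape(-1,2).mean(0)-r)),default=None)
        cc=np.array(q,float) if best is None else (lambda M:np.array([M["m10"]/M["m00"]+x-r,M["m01"]/M["m00"]+y-r]))(cv2.moments(best))
        W=cast(f,cc,z)[0,:2]; print(name,cc.round(1),W.round(1),"die",((W-t)@R).round(1))
    if n=="top": cv2.imwrite("pics/crop.png",cv2.resize(np.ascontiguousarray(im[100:345,205:425,::-1]),None,fx=2.4,fy=2.4,interpolation=2))
E
python3 m.py
```

```text
top [[275.6000061035156, 112.69999694824219], [415.29998779296875, 159.6999969482422], [356.0, 336.0], [216.8000030517578, 282.3999938964844]] [[760.7, 112.9], [682.9, -123.5], [390.1, -26.6], [472.9, 201.2]]
[np.float64(248.9), np.float64(308.4), np.float64(242.3), np.float64(301.1)]
a,t -0.31817703879119713 [586.16453368  37.8753167 ] res [[2.3, -1.7], [1.8, -2.7], [0.2, -2.6], [-4.3, 7.1]]
washer [297.6 259.2] [512.1  69.7] die [-80.4   7.1]
screw [334.5 167.7] [661.9  12. ] die [80.  -0.8]
small [351.5 285.4] [471.1 -18.3] die [-91.7 -89.3]
side [[195.0, 265.0], [273.70001220703125, 181.89999389648438], [403.5, 238.5], [339.0, 345.0]] [[749.7, 122.6], [671.2, -117.7], [385.6, -25.5], [459.2, 219.8]]
[np.float64(252.8), np.float64(300.1), np.float64(256.1), np.float64(306.4)]
a,t -0.3120710187454394 [575.91009572  46.73365068] res [[2.6, -1.4], [4.4, 1.0], [-5.1, 3.9], [-1.9, -3.5]]
washer [328.6 262.6] [510.6  69. ] die [-69.    1.1]
screw [256.  225.1] [661.9  22.1] die [89.4  2.9]
small [359.4 231.4] [470.2 -18.9] die [-80.5 -94.9]
```

View pics/crop.png

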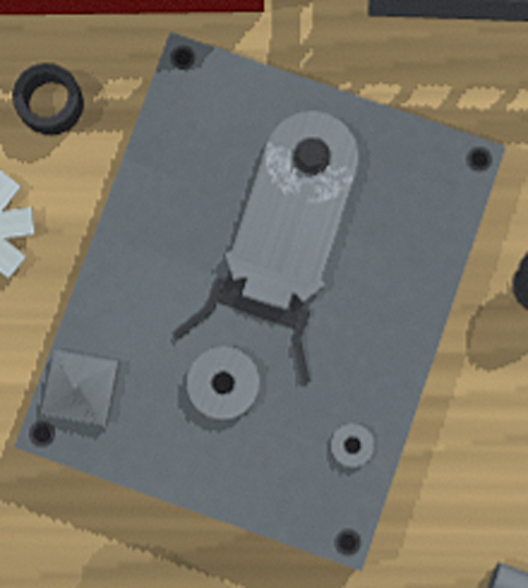

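The crop shows the cover closed. The washer (222,383) sits left of the centre line before the rails, and the four dark corner holes are well defined. I'll fix the die frame from those holes in both views, and from the screw.

```bash
cat > m2.py <<'E'
from h import *
Q={"top":[("h",(281,124),40),("h",(405,166),40),("h",(350,326),40),("h",(222,280),40),("washer",(298,259),50),("screw",(335,165),61)],
"side":[("h",(205,258),40),("h",(273,186),40),("h",(395,240),40),("h",(333,328),40),("washer",(329,263),50),("screw",(256,223),61)]}
def dark(g,q,r=10):
    x,y=q; s=g[y-r:y+r+1,x-r:x+r+1].astype(float); w=np.clip(np.median(s)*.7-s,0,None)
    yy,xx=np.mgrid[-r:r+1,-r:r+1]; w[np.hypot(xx,yy)>r]=0
    return np.array([x+(w*xx).sum()/w.sum(),y+(w*yy).sum()/w.sum()])
for n in Q:
    f=env.grab_frame(n); im=f["image"]; g=cv2.cvtColor(im,cv2.COLOR_RGB2GRAY)
    px=[dark(g,q,7 if k=="h" else 9) for k,q,z in Q[n]]
    W=np.array([cast(f,p,z)[0,:2] for p,(k,q,z) in zip(px,Q[n])]); h=W[:4]
    print(n,np.round(px,1).tolist()); print([round(float(np.linalg.norm(h[i]-h[(i+1)%4])),1) for i in range(4)], "diag",np.linalg.norm(h[0]-h[2]),np.linalg.norm(h[1]-h[3]))
    L=np.linalg.norm(h[0]+h[1]-h[2]-h[3])/4; Bw=np.linalg.norm(h[0]+h[3]-h[1]-h[2])/4
    D=np.array([[L,Bw],[L,-Bw],[-L,-Bw],[-L,Bw]])-[10,0]; a,R,t=fit(D,h); print("a,t",a,t,(D@R.T+t-h).round(1).tolist())
    for i in(4,5): print(Q[n][i][0],W[i].round(1),((W[i]-t)@R).round(1))
    hsv=cv2.cvtColor(im,cv2.COLOR_RGB2HSV); m=((hsv[...,1]<60)*255).astype(np.uint8)
    cs,_=cv2.findContours(m,0,1); c=[c for c in cs if cv2.pointPolygonTest(c,Q[n][4][1],False)>0]
    if c: print("ctr",cv2.approxPolyDP(c[0],8,True).reshape(-1,2).tolist())
E
python3 m2.py
```

```text
top [[280.8, 123.7], [404.3, 166.0], [349.6, 325.6], [222.3, 280.0], [297.5, 259.2], [333.8, 168.3]]
[220.0, 280.1, 220.1, 279.3] diag 355.993096570647 355.7642303376063
a,t -0.32361232055357586 [583.74845497  40.50909986] [[0.1, -0.0], [-0.2, -0.0], [0.2, 0.0], [-0.2, 0.1]]
washer [512.1  69.9] [-77.3   5. ]
screw [661.   13.1] [81.9 -1.4]
ctr [[276, 113], [211, 286], [355, 337], [415, 161]]
side [[203.8, 257.8], [272.2, 185.9], [392.9, 240.1], [333.1, 327.9], [328.5, 262.6], [255.7, 223.5]]
[220.1, 280.2, 220.1, 279.1] diag 356.16940397457665 355.6617261793643
a,t -0.32210566702885585 [582.14988758  39.79854047] [[0.1, -0.1], [-0.2, -0.0], [0.4, -0.1], [-0.3, 0.2]]
washer [510.6  69.2] [-77.2   5.3]
screw [663.7  18.3] [84.2  5.5]
ctr [[270, 180], [195, 267], [336, 350], [403, 238]]
```

```bash
cat > go.py <<'E'
# python3 go.py "x,y,z,ang" ... : die-frame TCP goals (z world, ang of tool y vs die x) -> tool-axis shifts from now
import sys; from h import *
A=-.323; T=np.array([583.,40.2]); R=np.array([[np.cos(A),-np.sin(A)],[np.sin(A),np.cos(A)]])
def report():
    s=env.get_state(); p=np.array(s["eef_pos"]); M=np.array(s["tcp_rot"]); f=np.array(s["force"])
    print("t",round(s["time_s"],1),"die",((p[:2]-T)@R).round(1),"z",p[2].round(1),"ang",round(np.arctan2(M[1,1],M[0,1])-A,3),"Fdie",(f[:2]@R).round(1),f[2].round(1),"q",np.round(s["joint_positions"],2)[[0,5]]); return p,M
p,M=report()
for g in sys.argv[1:]:
    x,y,z,a=map(float,g.split(",")); w=np.r_[R@[x,y]+T,z]-p
    d=(a+A-np.arctan2(M[1,1],M[0,1])+np.pi/2)%np.pi-np.pi/2
    print(g,"->",(M.T@w).round(1),"turn",round(-d,3))
E
python3 - <<'E'
from go import *
f=env.grab_frame("top"); w=cast(f,[[276,113],[211,286],[355,337],[415,161]],40)[:,:2]
print(((w-T)@R).round(1))
print("screw",((cast(f,[[334.6,165.4]],61)[:,:2]-T)@R).round(1))
E
python3 go.py "15,58,130,0" "15,58,72,0"
```

```text
t 0.3 die [-485.7  349.1] z 253.1 ang 1.476 Fdie [0.7 0.5] -0.0 q [ 0.95 -0.21]
[[ 145.3  124.6]
 [-164.1  124.5]
 [-163.7 -123.6]
 [ 144.5 -123.7]]
screw [[87.5 -0.5]]
t 0.4 die [-485.7  349.2] z 253.2 ang 1.476 Fdie [-0.1 -0.2] -0.2 q [ 0.95 -0.21]
15,58,130,0 -> [-526.  -242.5  123.2] turn 1.476
15,58,72,0 -> [-526.  -242.5  181.2] turn 1.476
```

The die frame checks out: the deck corners land within 1.5 mm of ±125, 145 and -165. I'll move over the +y side of the cover.

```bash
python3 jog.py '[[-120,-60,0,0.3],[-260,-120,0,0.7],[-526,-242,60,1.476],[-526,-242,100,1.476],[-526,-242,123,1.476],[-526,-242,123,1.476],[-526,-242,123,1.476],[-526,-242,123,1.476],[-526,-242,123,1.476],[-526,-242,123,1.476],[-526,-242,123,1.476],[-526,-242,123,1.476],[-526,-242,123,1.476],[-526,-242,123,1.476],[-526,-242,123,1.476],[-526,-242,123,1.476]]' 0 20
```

```text
refused: ROWS must be a list of objects with named fields. Nothing was moved.
```

Nothing moved. I misread the format; it is a list of objects with named fields. Resending.

```bash
python3 jog.py '[{"x": -120,"y": -60,"spin": 0.3},{"x": -260,"y": -120,"spin": 0.7},{"x": -526,"y": -242,"z": 60,"spin": 1.476},{"x": -526,"y": -242,"z": 100,"spin": 1.476},{"x": -526,"y": -242,"z": 123,"spin": 1.476},{"x": -526,"y": -242,"z": 123,"spin": 1.476},{"x": -526,"y": -242,"z": 123,"spin": 1.476},{"x": -526,"y": -242,"z": 123,"spin": 1.476},{"x": -526,"y": -242,"z": 123,"spin": 1.476},{"x": -526,"y": -242,"z": 123,"spin": 1.476},{"x": -526,"y": -242,"z": 123,"spin": 1.476},{"x": -526,"y": -242,"z": 123,"spin": 1.476},{"x": -526,"y": -242,"z": 123,"spin": 1.476},{"x": -526,"y": -242,"z": 123,"spin": 1.476},{"x": -526,"y": -242,"z": 123,"spin": 1.476},{"x": -526,"y": -242,"z": 123,"spin": 1.476}]' 0 20; python3 go.py "15,58,130,0" "15,58,72,0" "15,62,66,0"
```

```text
time_s: 2.0
eef_pos: [615.3, 92.3, 130.9]
tcp_rot: [[0.316, 0.949, 0.0], [0.949, -0.316, 0.0], [0.0, 0.0, -1.0]]
force: [0.2, -0.0, 0.2]
gripper_width: 0.1
finger_force: 0.0
t 2.0 die [14.1 59.7] z 130.9 ang 0.002 Fdie [0.2 0.1] 0.2 q [-0.04  0.28]
15,58,130,0 -> [-1.7  0.9  0.9] turn 0.002
15,58,72,0 -> [-1.7  0.9 58.9] turn 0.002
15,62,66,0 -> [ 2.3  0.9 64.9] turn 0.002
```

```bash
python3 jog.py '[{"y": 1,"z": 40},{"y": 1,"z": 52},{"y": 1,"z": 57},{"y": 1,"z": 61},{"y": 1,"z": 61}]'; python3 go.py "15,43,69,0"
python3 - <<'E'
from h import *
f=env.grab_frame("side"); cv2.imwrite("pics/s1.png",cv2.resize(np.ascontiguousarray(f["image"][150:370,170:430,::-1]),None,fx=3,fy=2.7 and 3)[:600,:780])
E
```

```text
time_s: 2.5
eef_pos: [617.1, 90.9, 69.9]
tcp_rot: [[0.317, 0.948, 0.001], [0.948, -0.317, -0.0], [0.0, 0.001, -1.0]]
force: [0.1, 0.4, -0.3]
gripper_width: 0.0
finger_force: 0.0
t 2.5 die [16.2 58.9] z 69.9 ang 0.0 Fdie [0.  0.4] -0.3 q [-0.04  0.28]
15,43,69,0 -> [-15.9  -1.3   0.8] turn 0.0
```

View pics/s1.png

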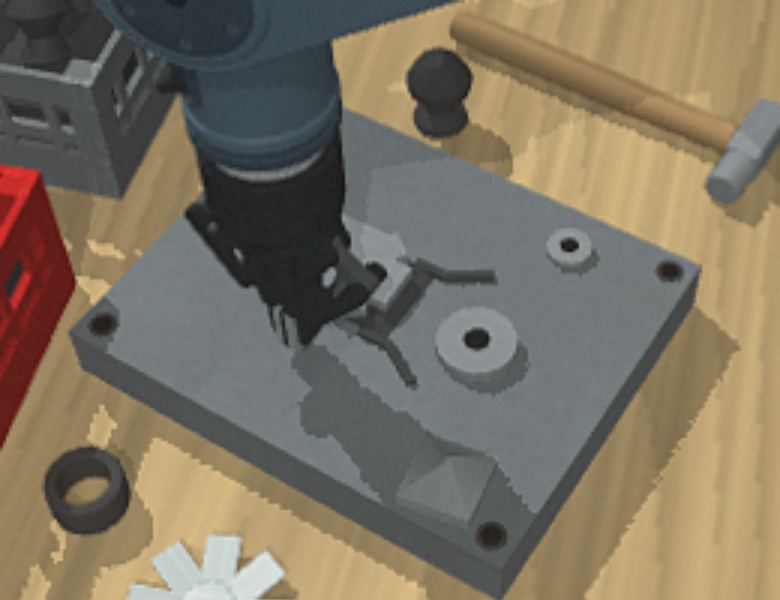

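The closed fingertips are just above the deck beside the cover, at crop (300,345). Next I'll feel gently toward -y.

```bash
python3 jog.py '[{"x": -8},{"x": -12},{"x": -14},{"x": -15},{"x": -16},{"x": -17},{"x": -17}]'; python3 go.py; python3 jog.py '[{"x": -1},{"x": -2},{"x": -2}]';python3 go.py
```

```text
time_s: 3.25
eef_pos: [611.3, 74.4, 69.2]
tcp_rot: [[0.317, 0.948, -0.0], [0.948, -0.317, -0.0], [-0.0, -0.0, -1.0]]
force: [0.7, 0.1, -0.7]
gripper_width: 0.2
finger_force: 0.0
t 3.2 die [16.  41.5] z 69.2 ang -0.0 Fdie [0.7 0.4] -0.7 q [-0.07  0.25]
time_s: 3.55
eef_pos: [610.7, 73.2, 69.3]
tcp_rot: [[0.317, 0.948, -0.0], [0.948, -0.317, 0.001], [0.001, -0.0, -1.0]]
force: [-0.7, 3.3, 0.9]
gripper_width: 0.3
finger_force: 1.7
t 3.5 die [15.8 40. ] z 69.3 ang 0.0 Fdie [-1.7  2.9] 0.9 q [-0.07  0.25]
```

```bash
for i in 1 2; do python3 jog.py '[{"x": -1},{"x": -2},{"x": -2}]'>/dev/null;python3 go.py; done
```

```text
t 3.9 die [15.3 37.8] z 69.1 ang 0.0 Fdie [-3.8  4. ] 1.5 q [-0.08  0.25]
t 4.2 die [15.1 35.8] z 69.0 ang 0.0 Fdie [-3.4  4.2] 1.0 q [-0.08  0.24]
```

```bash
for i in 1 2 3; do python3 jog.py '[{"x": -1},{"x": -2},{"x": -2}]'>/dev/null;python3 go.py; done
```

```text
t 4.5 die [14.8 34.1] z 68.9 ang 0.0 Fdie [-3.9  5.1] 1.2 q [-0.08  0.24]
t 4.8 die [14.5 33. ] z 68.9 ang 0.0 Fdie [-5.3  9. ] 0.6 q [-0.09  0.24]
t 5.0 die [14.3 32.1] z 69.0 ang 0.0 Fdie [-4.7 12.4] 0.7 q [-0.09  0.23]
```

The force climbs to 12 N while the motion stalls, so this side is blocked by the dowel. I'll back off at once and go round to the -y side.

```bash
python3 jog.py '[{"x": 12},{"x": 14,"z": -20},{"x": 14,"z": -45},{"x": -16,"z": -45},{"x": -60,"z": -45},{"x": -96,"z": -45},{"x": -100,"z": -45},{"x": -100,"z": -20},{"x": -100,"z": -4},{"x": -100},{"x": -100}]'; python3 go.py "15,-55,69,0"
```

```text
time_s: 6.15
eef_pos: [575.2, -31.1, 68.2]
tcp_rot: [[0.317, 0.949, -0.002], [0.949, -0.317, 0.0], [-0.0, -0.002, -1.0]]
force: [-0.5, -0.2, -0.7]
gripper_width: 0.1
finger_force: 0.0
t 6.2 die [ 15.3 -70. ] z 68.2 ang 0.001 Fdie [-0.4 -0.3] -0.7 q [-0.26  0.06]
15,-55,69,0 -> [15.  -0.3 -0.8] turn 0.001
```

```bash
python3 jog.py '[{"x": 8,"z": -1},{"x": 14,"z": -1},{"x": 18,"z": -1},{"x": 22,"z": -1},{"x": 25,"z": -1},{"x": 28,"z": -1},{"x": 28,"z": -1}]'
python3 - <<'E'
from go import *
p,M=report()
for P in np.arange(.0,1.56,.15):
    u=np.array([-np.cos(P),np.sin(P)]);n=np.array([-np.sin(P),-np.cos(P)])
    d=R@(np.array([90,0])+72*u+42*n)+T-p[:2]
    print(round(P,2),(M.T@np.r_[d,69-p[2]]).round(0))
E
```

```text
time_s: 6.85
eef_pos: [584.6, -4.8, 70.1]
tcp_rot: [[0.317, 0.948, -0.0], [0.948, -0.317, 0.0], [0.0, -0.001, -1.0]]
force: [-2.3, -1.2, -0.2]
gripper_width: -0.1
finger_force: 0.9
t 6.8 die [ 15.8 -42.2] z 70.1 ang 0.0 Fdie [-1.8 -1.8] -0.2 q [-0.21  0.11]
t 6.8 die [ 15.8 -42.2] z 70.1 ang 0.0 Fdie [-1.8 -1.8] -0.2 q [-0.21  0.11]
0.0 [0. 2. 1.]
0.15 [11. -3.  1.]
0.3 [23. -7.  1.]
0.45 [36. -9.  1.]
0.6 [48. -9.  1.]
0.75 [61. -7.  1.]
0.9 [72. -3.  1.]
1.05 [84.  2.  1.]
1.2 [94.  9.  1.]
1.35 [103.  18.   1.]
1.5 [111.  27.   1.]
```

```bash
python3 jog.py '[{"x": 3,"z": 1},{"x": 6,"y": -1,"z": 1,"spin": 0.07},{"x": 11,"y": -3,"z": 1,"spin": 0.15},{"x": 17,"y": -5,"z": 1,"spin": 0.22},{"x": 23,"y": -7,"z": 1,"spin": 0.3},{"x": 23,"y": -7,"z": 1,"spin": 0.3}]'; python3 go.py
```

```text
time_s: 7.45
eef_pos: [585.4, 19.7, 69.1]
tcp_rot: [[0.584, 0.812, -0.0], [0.812, -0.584, 0.001], [0.001, -0.0, -1.0]]
force: [-0.1, 0.3, 0.4]
gripper_width: 0.2
finger_force: 0.4
t 7.5 die [  8.7 -18.7] z 69.1 ang -0.3 Fdie [-0.2  0.3] 0.4 q [-0.17  0.45]
```

Run:
```python
from go import *
p,M=report()
for P in np.arange(.45,1.56,.15):
    u=np.array([-np.cos(P),np.sin(P)]);n=np.array([-np.sin(P),-np.cos(P)])
    d=R@(np.array([90,0])+72*u+42*n)+T-p[:2]
    print(round(P,2),(M.T@np.r_[d,69-p[2]]).round(0),round(P-.3,2))
f=env.grab_frame("top"); cv2.imwrite("pics/t2.png",cv2.resize(np.ascontiguousarray(f["image"][100:345,205:425,::-1]),None,fx=2.4,fy=2.4,interpolation=2))
```

```text
t 7.5 die [  8.7 -18.7] z 69.1 ang -0.3 Fdie [-0.2  0.3] 0.4 q [-0.17  0.45]
t 7.5 die [  8.7 -18.7] z 69.1 ang -0.3 Fdie [-0.2  0.3] 0.4 q [-0.17  0.45]
0.45 [11. -5.  0.] 0.15
0.6 [23. -9.  0.] 0.3
0.75 [ 35. -11.   0.] 0.45
0.9 [ 48. -11.   0.] 0.6
1.05 [60. -9.  0.] 0.75
1.2 [72. -6.  0.] 0.9
1.35 [83. -0.  0.] 1.05
1.5 [94.  7.  0.] 1.2
```

View pics/t2.png

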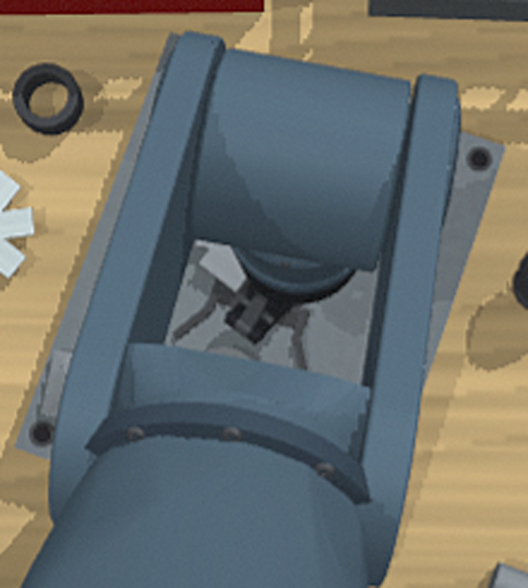

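The cover's free end now shows left of the gripper, at crop (215,265), so it has swung freely to the +y side. I'll continue the arc.

```bash
python3 jog.py '[{"x": 6,"y": -3,"spin": 0.07},{"x": 11,"y": -5,"spin": 0.15},{"x": 17,"y": -7,"spin": 0.22},{"x": 23,"y": -9,"spin": 0.3},{"x": 29,"y": -10,"spin": 0.37},{"x": 35,"y": -11,"spin": 0.45},{"x": 42,"y": -11,"spin": 0.52},{"x": 48,"y": -11,"spin": 0.6},{"x": 54,"y": -10,"spin": 0.67},{"x": 60,"y": -9,"spin": 0.75},{"x": 66,"y": -8,"spin": 0.82},{"x": 72,"y": -6,"spin": 0.9},{"x": 78,"y": -3,"spin": 0.97},{"x": 83,"spin": 1.05},{"x": 87,"y": 2,"spin": 1.1},{"x": 91,"y": 5,"spin": 1.15},{"x": 94,"y": 7,"spin": 1.2},{"x": 94,"y": 7,"spin": 1.2}]'; python3 go.py
```

```text
time_s: 9.3
eef_pos: [646.3, 91.6, 69.2]
tcp_rot: [[0.969, -0.248, 0.0], [-0.248, -0.969, 0.001], [0.0, -0.001, -1.0]]
force: [-1.7, 2.2, 0.9]
gripper_width: 0.2
finger_force: 0.6
t 9.3 die [43.7 68.8] z 69.2 ang -1.499 Fdie [-2.3  1.6] 0.9 q [-0.04  1.78]
```

```bash
python3 jog.py '[{"x": -8,"spin": 0.07},{"x": -14,"z": -20,"spin": 0.07},{"x": -20,"z": -60,"spin": 0.07},{"x": -20,"z": -60,"spin": 0.07}]' 20; python3 go.py "-128,5,129,1.571" "-128,5,70,1.571"
```

```text
time_s: 9.7
eef_pos: [630.2, 96.3, 135.3]
tcp_rot: [[0.949, -0.314, 0.011], [-0.314, -0.949, 0.0], [0.01, -0.004, -1.0]]
force: [1.0, 0.3, 0.2]
gripper_width: 19.9
finger_force: 0.0
t 9.7 die [27.  68.2] z 135.3 ang -1.567 Fdie [0.8 0.6] 0.2 q [-0.03  1.86]
-128,5,129,1.571 -> [-155.3   62.7    4.5] turn 0.004
-128,5,70,1.571 -> [-155.9   62.9   63.5] turn 0.004
```

```bash
python3 jog.py '[{"x": -155,"y": 63},{"x": -155,"y": 63},{"x": -155,"y": 63},{"x": -155,"y": 63},{"x": -155,"y": 63},{"x": -155,"y": 63}]'; python3 go.py "-128,5,70,1.571" "-128,5,66,1.571"
python3 - <<'E'
from h import *
f=env.grab_frame("side"); cv2.imwrite("pics/s3.png",cv2.resize(np.ascontiguousarray(f["image"][150:350,170:430,::-1]),None,fx=3,fy=3))
E
```

```text
time_s: 10.3
eef_pos: [461.2, 85.3, 130.1]
tcp_rot: [[0.949, -0.316, 0.003], [-0.316, -0.949, 0.0], [0.003, -0.001, -1.0]]
force: [-0.3, 0.0, -1.0]
gripper_width: 19.9
finger_force: 0.0
t 10.3 die [-129.8    4.1] z 130.1 ang -1.569 Fdie [-0.3 -0.1] -1.0 q [-0.07  1.82]
-128,5,70,1.571 -> [ 1.7 -0.8 60.1] turn 0.002
-128,5,66,1.571 -> [ 1.6 -0.8 64.1] turn 0.002
```

View pics/s3.png

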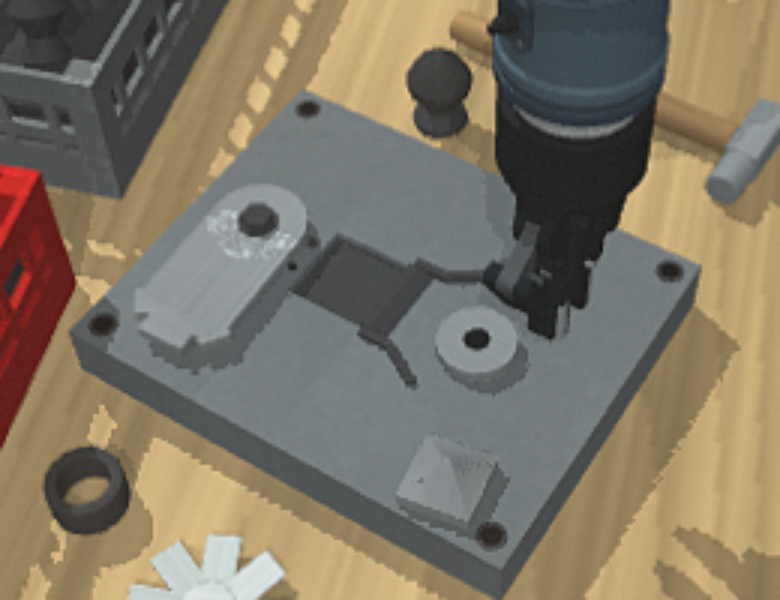

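The cover is well open, with the nest at crop (350,290) wholly clear. The washer is at (477,340) and the gripper is behind it. I'll descend behind the washer.

```bash
python3 jog.py '[{"x": 2,"y": -1,"z": 35},{"x": 2,"y": -1,"z": 50},{"x": 2,"y": -1,"z": 56},{"x": 2,"y": -1,"z": 60},{"x": 2,"y": -1,"z": 62},{"x": 2,"y": -1,"z": 64},{"x": 2,"y": -1,"z": 64}]'; python3 go.py "-111,5,66,1.571" "-60,0,66,1.571"
```

```text
time_s: 11.05
eef_pos: [462.3, 85.8, 65.7]
tcp_rot: [[0.949, -0.317, 0.001], [-0.317, -0.949, -0.0], [0.001, -0.0, -1.0]]
force: [-0.0, -0.6, -0.5]
gripper_width: 20.0
finger_force: 0.0
t 11.1 die [-128.9    4.9] z 65.7 ang -1.57 Fdie [ 0.1 -0.5] -0.5 q [-0.07  1.82]
-111,5,66,1.571 -> [17.9 -0.1 -0.3] turn 0.001
-60,0,66,1.571 -> [68.9  5.  -0.2] turn 0.001
```

```bash
python3 jog.py '[{"x": 6},{"x": 12},{"x": 16},{"x": 20},{"x": 24},{"x": 28,"y": 1},{"x": 32,"y": 1},{"x": 36,"y": 2},{"x": 40,"y": 2},{"x": 44,"y": 3},{"x": 48,"y": 3},{"x": 52,"y": 4},{"x": 56,"y": 4},{"x": 60,"y": 5},{"x": 64,"y": 5},{"x": 68,"y": 5},{"x": 70,"y": 5},{"x": 70,"y": 5}]'; python3 go.py "-40,0,66,1.571" "-17,0,70,1.571"
python3 - <<'E'
from h import *
f=env.grab_frame("side"); cv2.imwrite("pics/s4.png",cv2.resize(np.ascontiguousarray(f["image"][150:350,170:430,::-1]),None,fx=3,fy=3))
E
```

```text
time_s: 12.85
eef_pos: [527.1, 58.7, 65.4]
tcp_rot: [[0.948, -0.317, 0.001], [-0.317, -0.948, -0.0], [0.001, -0.0, -1.0]]
force: [-0.3, -0.0, 0.4]
gripper_width: 20.2
finger_force: 0.1
t 12.8 die [-58.9  -0.2] z 65.4 ang -1.57 Fdie [-0.3 -0.1] 0.4 q [-0.11  1.78]
-40,0,66,1.571 -> [18.9 -0.2 -0.6] turn 0.0
-17,0,70,1.571 -> [41.9 -0.2 -4.6] turn 0.0
```

View pics/s4.png

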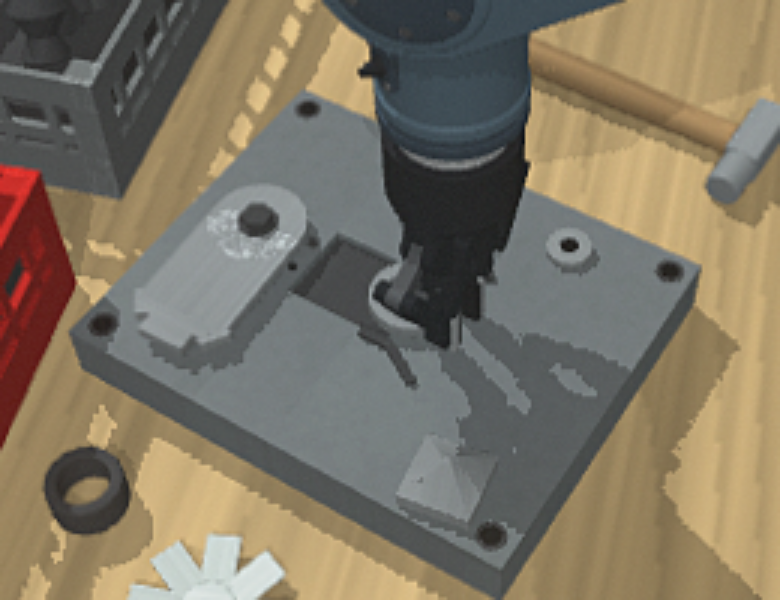

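The washer is between the rails, with its front edge on the lip at crop (375,285). I'll push it over, rising with the ramp.

```bash
python3 jog.py '[{"x": 3},{"x": 6},{"x": 9},{"x": 12},{"x": 15},{"x": 18,"z": -1},{"x": 21,"z": -2},{"x": 24,"z": -3},{"x": 27,"z": -4},{"x": 30,"z": -5},{"x": 33,"z": -5},{"x": 33,"z": -5}]'; python3 go.py "-17,0,70,1.571"
```

```text
time_s: 14.1
eef_pos: [558.6, 48.2, 70.4]
tcp_rot: [[0.948, -0.317, 0.001], [-0.317, -0.948, -0.0], [0.001, -0.0, -1.0]]
force: [-0.2, -0.6, 0.8]
gripper_width: 19.9
finger_force: 0.0
t 14.1 die [-25.7  -0.2] z 70.4 ang -1.57 Fdie [ 0.  -0.6] 0.8 q [-0.13  1.77]
-17,0,70,1.571 -> [ 8.7 -0.2  0.4] turn 0.0
```

```bash
python3 jog.py '[{"x": 2},{"x": 4},{"x": 6},{"x": 8},{"x": 10},{"x": 11},{"x": 11}]'; python3 go.py
python3 - <<'E'
from h import *
f=env.grab_frame("side"); cv2.imwrite("pics/s5.png",cv2.resize(np.ascontiguousarray(f["image"][170:300,230:400,::-1]),None,fx=4.6,fy=4.6))
E
```

```text
time_s: 14.8
eef_pos: [568.8, 44.8, 70.4]
tcp_rot: [[0.949, -0.317, 0.001], [-0.317, -0.949, -0.0], [0.001, -0.0, -1.0]]
force: [-0.4, 0.6, -0.3]
gripper_width: 20.2
finger_force: 0.0
t 14.8 die [-15.   -0.2] z 70.4 ang -1.57 Fdie [-0.6  0.5] -0.3 q [-0.13  1.76]
```

View pics/s5.png

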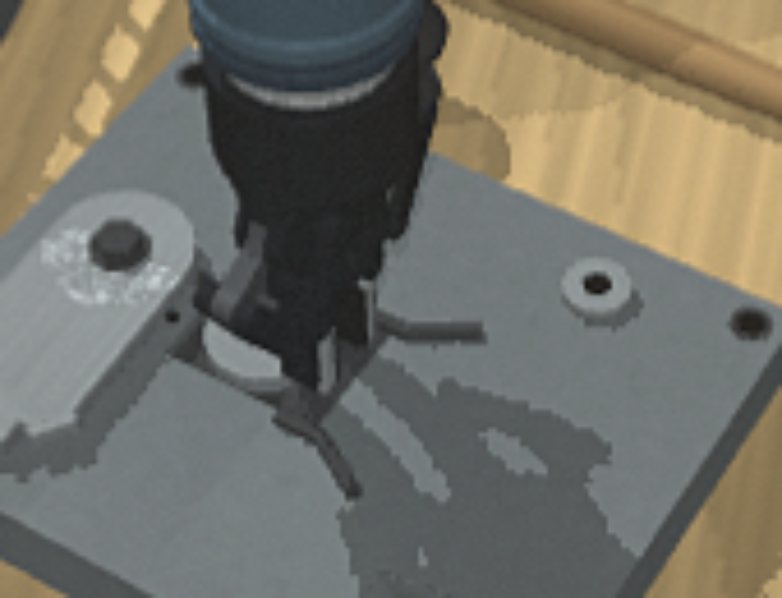

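The washer appears to be in the nest, at crop (240,350). I'll back off, rise clear and check.

```bash
python3 jog.py '[{"x": -4,"z": -2},{"x": -8,"z": -20},{"x": -20,"z": -60},{"x": -60,"z": -100},{"x": -110,"z": -120},{"x": -160,"z": -120},{"x": -190,"z": -120},{"x": -190,"z": -120},{"x": -190,"z": -120}]'
python3 - <<'E'
from go import *
for n,q in(("side",None),("top",None)):
    f=env.grab_frame(n); im=f["image"]
    cv2.imwrite(f"pics/{n}6.png",cv2.resize(np.ascontiguousarray((im[170:300,230:400] if n=="side" else im[100:345,205:425])[...,::-1]),None,fx=4.6 if n=="side" else 2.4,fy=4.6 if n=="side" else 2.4))
E
```

```text
time_s: 15.75
eef_pos: [388.0, 105.4, 190.9]
tcp_rot: [[0.949, -0.316, 0.002], [-0.316, -0.949, -0.0], [0.002, -0.001, -1.0]]
force: [0.4, 0.9, 0.3]
gripper_width: 19.9
finger_force: 0.0
t 15.8 die [-2.056e+02 -1.000e-01] z 190.9 ang -1.569 Fdie [0.1 0.9] 0.3 q [-0.03  1.86]
```

View pics/side6.png

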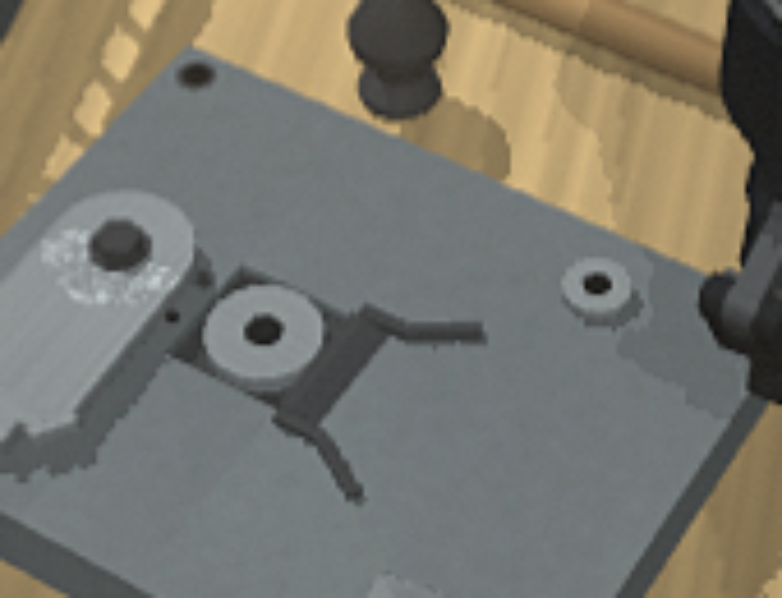

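The washer sits inside the nest, hole at crop (263,331), and the cover is open. I'll check its height from the two views.

Run:
```python
from go import *
from scipy import ndimage
def blob(f,q,r=12):
    g=cv2.cvtColor(f["image"],cv2.COLOR_RGB2GRAY); x,y=q; s=g[y-r:y+r+1,x-r:x+r+1]
    l,k=ndimage.label(s<75); c=ndimage.center_of_mass(s<75,l,range(1,k+1)); a=ndimage.sum(s<75,l,range(1,k+1))
    i=min((i for i in range(k) if 8<a[i]<80),key=lambda i:np.hypot(c[i][0]-r,c[i][1]-r)); return [c[i][1]+x-r,c[i][0]+y-r],a[i]
for n,q in(("side",(287,242)),("top",None)):
    f=env.grab_frame(n)
    if q is None:
        E=np.array(f["extrinsics"]);H=480;F=H/2/np.tan(np.radians(f["fovy"])/2)
        w=np.r_[R@[18,0]+T,44]; c=E[:3,:3].T@(w-E[:3,3]); q=(int(f["cx"]+F*c[0]/-c[2]),int(f["cy"]-F*c[1]/-c[2]))
    b,a=blob(f,q)
    print(n,q,b,a,[((cast(f,b,z)[0,:2]-T)@R).round(1).tolist() for z in(40,44,50,54)])
```

```text
t 15.8 die [-2.043e+02 -2.000e-01] z 190.8 ang -1.57 Fdie [-0.1 -0.3] -0.8 q [-0.03  1.86]
side (287, 242) [np.float64(286.8), np.float64(241.5)] 40.0 [[19.0, -3.0], [17.0, -0.5], [13.9, 3.3], [11.9, 5.9]]
top (320, 206) [np.float64(320.0), np.float64(206.5737704918033)] 61.0 [[18.6, 0.8], [18.0, 0.5], [17.0, 0.1], [16.3, -0.2]]
```

View pics/top6.png

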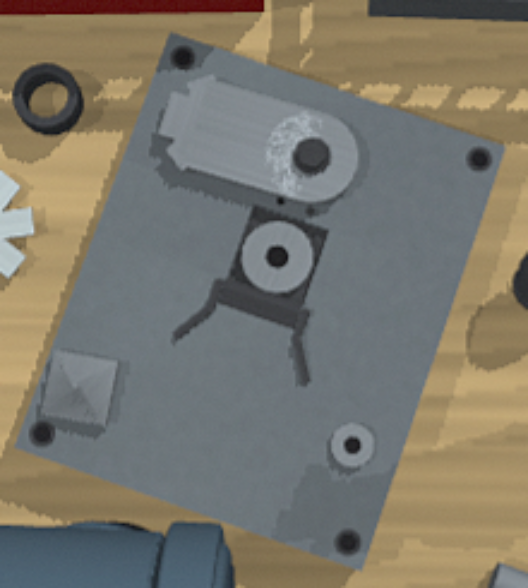

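The two views agree on a top height of about 44, centred at (17.5, 0), so the washer is flat in the nest. The cover is wide open and the other things have not moved.

```bash
python3 -c "
from plant import env
print(env.close_job())"
```

```text
the job is handed in; nothing more can be done
None
```

The job is handed in: I swung the cover open to about 1.5 rad on its free side (free end towards +y), and the washer lies flat in the nest, with the other things left where they were.

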